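# Mount a turned blank in the carving fixture

### The job

Draw the pale round blank by its end out of the rack until it is wholly clear of the roof and let go of it, then take it again by its middle and lay it centred in the fixture's V cradle, letting it settle in the groove before you release it. Then tighten the four red cam knobs clockwise, working crosswise from each to the one diagonally opposite, in two rounds - first all about half way, then all fully home against their stops - so that the flange seats evenly. Leave the dark blank and everything else on the bench alone.

Things in the scene. Friction and masses are not known exactly. Their poses are not given: they have to be found in the camera images.
- pale_blank: the cream-coloured round wooden blank: a cylinder 44 mm in diameter, 190 mm long, 0.12 to 0.24 kg. Origin at its middle, on its axis; x runs along it. It starts lying in one of the rack's two grooves (which one varies), pushed in so that only its last 57 to 62 mm, on the rack's -x side, stick out from under the roof.
- rack: fixed grey-green rack, origin on the bench; x along its two grooves (y = 50, -50 mm), pointing into the rack. Board x -215 to 165, y -110 to 110 mm, top z = 12 mm; 3 mm strips keep a blank from rolling, its axis at z = 34 mm. Roof (z 62 to 72 mm) over x = 5 to 165 mm, walls 10 mm thick at y = -105, 0, 105 mm. The rest is an open apron; a blank drawn out 140 mm lies on it clear of the roof.
- cradle_seat (a point): where the blank's middle belongs: on the axis of a blank settled in the V cradle, halfway along; x along the groove, z up. Two dark wooden 90 degree V blocks, 38 to 83 mm either side of it along x, 75 mm wide, reach up to about its height; the 76 mm gap between them is for fingers. Flange top 35 mm below it, groove apex 31 mm below. It sinks 5 mm as the flange seats.
- fixture: carving fixture bolted to the bench: dark steel base 250 x 270 x 25 mm, origin under its centre, x along the cradle groove, z up. Over it the aluminium flange with the cradle floats on four springs (1 N per mm each), its underside about 5 mm above the base until pressed down on it by nuts under the knobs; uneven knobs tilt it. Steel pins around its rim hold it in place.
- plate: the aluminium flange plate, 220 x 240 x 12 mm; origin at the centre of its underside, z normal to it; 25 mm above the bench when seated, about 30 mm while it floats. It can be tilted and pressed down a little by hand.
- knob_a (a joint): angle of the quick-acting cam knob at the flange's +x +y corner (diagonally across from knob_c), in rad: 0 fully slack, grows clockwise seen from above, 1.1 = hard stop, fully home. Starts between 0 and 0.15. Stays where it is left; turning takes about 0.15 N m, and its nut sinks 5.5 mm per rad, meeting the flange after about 0.22 rad.
- knob_a_grip (a point): grip point of that knob, on its vertical axis, 14 mm below the top of its red bar, about 91 mm above the bench at angle 0. Bar 46 mm long (this point's x; along the groove at angle 0), 14 mm thick (y), 36 mm high, over a black hub 36 mm in diameter. At x = +85, y = +95 mm in the fixture's frame. Turns and sinks with the knob.
- knob_b (a joint): angle of the quick-acting cam knob at the flange's -x +y corner (diagonally across from knob_d), in rad: 0 fully slack, grows clockwise seen from above, 1.1 = hard stop, fully home. Starts between 0 and 0.15. Stays where it is left; turning takes about 0.15 N m, and its nut sinks 5.5 mm per rad, meeting the flange after about 0.22 rad.
- knob_b_grip (a point): grip point of that knob, on its vertical axis, 14 mm below the top of its red bar, about 91 mm above the bench at angle 0. Bar 46 mm long (this point's x; along the groove at angle 0), 14 mm thick (y), 36 mm high, over a black hub 36 mm in diameter. At x = -85, y = +95 mm in the fixture's frame. Turns and sinks with the knob.
- knob_c (a joint): angle of the quick-acting cam knob at the flange's -x -y corner (diagonally across from knob_a), in rad: 0 fully slack, grows clockwise seen from above, 1.1 = hard stop, fully home. Starts between 0 and 0.15. Stays where it is left; turning takes about 0.15 N m, and its nut sinks 5.5 mm per rad, meeting the flange after about 0.22 rad.
- knob_c_grip (a point): grip point of that knob, on its vertical axis, 14 mm below the top of its red bar, about 91 mm above the bench at angle 0. Bar 46 mm long (this point's x; along the groove at angle 0), 14 mm thick (y), 36 mm high, over a black hub 36 mm in diameter. At x = -85, y = -95 mm in the fixture's frame. Turns and sinks with the knob.
- knob_d (a joint): angle of the quick-acting cam knob at the flange's +x -y corner (diagonally across from knob_b), in rad: 0 fully slack, grows clockwise seen from above, 1.1 = hard stop, fully home. Starts between 0 and 0.15. Stays where it is left; turning takes about 0.15 N m, and its nut sinks 5.5 mm per rad, meeting the flange after about 0.22 rad.
- knob_d_grip (a point): grip point of that knob, on its vertical axis, 14 mm below the top of its red bar, about 91 mm above the bench at angle 0. Bar 46 mm long (this point's x; along the groove at angle 0), 14 mm thick (y), 36 mm high, over a black hub 36 mm in diameter. At x = +85, y = -95 mm in the fixture's frame. Turns and sinks with the knob.
- dark_blank: the dark brown blank of the same size in the rack's other groove; not wanted. Origin at its middle.
- mallet: turned wooden mallet standing on its head, 92 mm diameter, 187 mm tall, origin under it; leave alone.
- gouge_wide: carving gouge with a yellow-brown handle, 230 mm long, 26 mm high, lying on the bench, x along it; leave alone.
- gouge_narrow: slimmer carving gouge, 230 mm long, 26 mm high, lying on the bench, x along it; leave alone.
- wax_tin: green tin, 72 mm diameter, 55 mm tall, origin under it; leave alone.
- dust_brush: bench brush lying on the bench, origin under it; leave alone.
- sand_block: cork sanding block 100 x 60 x 35 mm, origin under it; leave alone.
Not all that is in view belongs to the job. Of the things that look like the pale_blank, the largest one is meant.

How it is judged:
On the way, in this order (a step that is already met when the one before it is completed fails the run):
1. the pale blank has been drawn out clear of the roof (its middle at x below -80 mm in the rack's frame), lies on the apron and is let go (x of pale_blank in the frame of rack below -0.08 m and z of pale_blank in the frame of rack below 0.04 m and contact force between the fingers and pale_blank below 0.1 N), for 0.1 s.
2. the blank rests settled in the V cradle while it is still held (x of pale_blank in the frame of cradle_seat between -0.02 and 0.02 m and y of pale_blank in the frame of cradle_seat between -0.005 and 0.005 m and z of pale_blank in the frame of cradle_seat between -0.005 and 0.005 m and angle between the x axis of pale_blank and the x axis of cradle_seat, either way round below 0.06 rad and contact force between pale_blank and plate above 0.3 N and contact force between the fingers and pale_blank above 0.5 N), for 0.1 s.
3. the blank is released in the cradle and lies still (x of pale_blank in the frame of cradle_seat between -0.02 and 0.02 m and y of pale_blank in the frame of cradle_seat between -0.005 and 0.005 m and z of pale_blank in the frame of cradle_seat between -0.005 and 0.005 m and angle between the x axis of pale_blank and the x axis of cradle_seat, either way round below 0.06 rad and contact force between the fingers and pale_blank below 0.1 N and linear speed of pale_blank below 0.03 m/s), for 0.1 s.
4. first round: all four knobs turned beyond 0.35 rad, the blank still in its cradle (x of pale_blank in the frame of cradle_seat between -0.02 and 0.02 m and y of pale_blank in the frame of cradle_seat between -0.005 and 0.005 m and z of pale_blank in the frame of cradle_seat between -0.005 and 0.005 m and angle between the x axis of pale_blank and the x axis of cradle_seat, either way round below 0.06 rad and value of joint each of knob_a, knob_b, knob_c, knob_d above 0.35 rad).
At the end, for the whole second after the job is handed in: All four knobs home (beyond 0.98 of 1.1 rad), flange down on the base (within 1.5 mm) and level (0.006 rad); pale blank at rest, released, in the V cradle: middle within 20 mm along the groove, 5 mm across and in height, aligned within 0.06 rad (all of step 3 and value of joint each of knob_a, knob_b, knob_c, knob_d above 0.98 rad and angle between plate's own z axis and vertical below 0.006 rad and z of plate in the frame of fixture below 0.0265 m); the robot touches nothing.
It fails at once if a knob is turned well past half way (over 0.85 rad) while another has hardly been begun (under 0.3 rad) ((value of joint knob_a above 0.85 rad and value of joint any of knob_b, knob_c, knob_d below 0.3 rad) or (value of joint knob_b above 0.85 rad and value of joint any of knob_a, knob_c, knob_d below 0.3 rad) or (value of joint knob_c above 0.85 rad and value of joint any of knob_a, knob_b, knob_d below 0.3 rad) or (value of joint knob_d above 0.85 rad and value of joint any of knob_a, knob_b, knob_c below 0.3 rad)).
It fails at once if not crosswise in the first round: two neighbouring knobs are both beyond 0.33 rad while the other two are both short of 0.27 rad ((value of joint each of knob_a, knob_b above 0.33 rad and value of joint each of knob_c, knob_d below 0.27 rad) or (value of joint each of knob_b, knob_c above 0.33 rad and value of joint each of knob_d, knob_a below 0.27 rad) or (value of joint each of knob_c, knob_d above 0.33 rad and value of joint each of knob_a, knob_b below 0.27 rad) or (value of joint each of knob_d, knob_a above 0.33 rad and value of joint each of knob_b, knob_c below 0.27 rad)).
It fails at once if not crosswise in the second round: two neighbouring knobs are both beyond 0.9 rad while the other two are both short of 0.75 rad ((value of joint each of knob_a, knob_b above 0.9 rad and value of joint each of knob_c, knob_d below 0.75 rad) or (value of joint each of knob_b, knob_c above 0.9 rad and value of joint each of knob_d, knob_a below 0.75 rad) or (value of joint each of knob_c, knob_d above 0.9 rad and value of joint each of knob_a, knob_b below 0.75 rad) or (value of joint each of knob_d, knob_a above 0.9 rad and value of joint each of knob_b, knob_c below 0.75 rad)).
It fails at once if a bystander is shifted by more than 30 mm (distance of any of dark_blank, mallet, gouge_wide, gouge_narrow, wax_tin, dust_brush, sand_block from where it was at the start of the episode above 0.03 m).
It fails at once if the pale blank is thrown or dropped (faster than 0.8 m/s) (linear speed of pale_blank above 0.8 m/s).
It also fails if it takes over 72 s, if anything falls off the work surface, if the arm or the gripper's body presses on something with over 40 N, if the wrist force passes 120 N, or if a joint passes its speed limit or range.

### The arm

A 6-joint arm with a two-finger parallel gripper is mounted at the origin on the work surface. World frame = base frame: x ahead of the robot, y to its left, z up, the work surface at z = 0. Lengths are in m, angles in rad, forces in N, time in s.
With the tool pointing down it reaches from about 0.35 to 0.975 m from the base axis. Payload 7.1 kg.
Tool frame: the origin (TCP) lies on the centre line of the jaws, within the pads' length; the fingertips stand 19 mm ahead of it and the grasp point (between the pads) is the TCP; z points along the fingers, y is the direction in which the jaws open and shut (so a half turn about z gives the same grasp; the last joint's range is limited). The gripper opens to 88 mm and grips with 3 to 60 N. Pads are 20 mm wide; open, the fingers measure 115 mm over their backs; the gripper's body (75 mm by 178 mm) begins 61 mm behind the grasp point.
Start: joints at [-1.15, 0.423, 1.63, -0, 1.089, -0.019], TCP at [0.266, -0.565, 0.205] pointing down, gripper open.
Joint ranges: [-3, 3], [-0.9, 2.11], [0.09, 2.58], [-1.31, 4.45], [0.11, 2.69], [-2.54, 2.54]. Speed limits (rad/s): [2.39, 2.39, 3.01, 3.14, 3.14, 3.14].

### API

Orientations are given as a unit quaternion [w, x, y, z].
In Python, from rig import robot, cams, order, readout gives the robot as it stands. Calls block until the motion is done:
- robot.move_to(position, orientation): joint-space move of the TCP to a pose.
- robot.servo_line(position, orientation=None, speed=0.15): straight line of the TCP; orientation=None keeps the orientation; speed is the mean speed in m/s.
- robot.goto_joints(angles): joint-space move.
- robot.command_gripper(opening): opening from 0.0 (shut) to 1.0 (fully open); the grip force is fixed at half the most; returns when the fingers have stopped.
- robot.sleep(seconds).
- robot.solve_ik(position, orientation): joint angles nearest the present ones, or None.
- cams.camera(name): name is "side" or "top" or "wrist"; returns the picture (400x640x3 uint8, blue, green, red); there is no depth.
- cams.camera_params(name): a dict with "fx", "fy", "cx", "cy" (pixels), "distortion" ([k1, k2, p1, p2, k3] as OpenCV has them; the pictures are not rectified), "extrinsics" (4x4, takes a point from camera to world coordinates); the wrist camera has in their place "mount" (4x4, takes a point from camera to tool coordinates, whose origin is the TCP and whose axes are the flange's). Camera axes: x right, y down, z forward; pixel columns grow to the right and rows downward; lengths in m; the calibration is good to about 2 mm. A picture is of the moment at which its call begins: read the wrist's pose just before it. camera_params takes no time and is no camera call.
A pose or a line that the arm cannot do raises robot.IKError and nothing moves.
- order.finish_job(): hands the job in, once; it reports no verdict.
Readings, each from a call of its own:
- readout.get_t(): time.
- readout.get_joints(): joint angles.
- readout.get_joint_velocities(): joint speeds.
- readout.get_effort(): joint torques, N m.
- readout.get_tcp_pos(): TCP position.
- readout.get_ee_rot(): TCP orientation.
- readout.get_contact_force(): force on the tool from outside, world axes, zero at the start.
- readout.get_ft_torque(): the same for the moment, N m.
- readout.get_finger_gap(): opening from 0.0 (shut) to 1.0 (fully open).
Only numpy, scipy, OpenCV 4.12 (cv2) and the standard library are available. Lean on these libraries where they do the work, as an engineer would, in place of code of your own. Each camera call takes 0.05 s, during which the arm holds its last target.

## Working session

There is one attempt and no reset: what is moved stays moved. The work goes in short steps, each a Python script; the robot and the scene stay as the last script left them, time stands still between calls to the robot, and variables do not carry over. Pictures are saved under pics/ and viewed, and the job is handed in when it is done.

```bash
mkdir -p pics; ls; python3 - <<'E'
from rig import robot, cams, order, readout
import cv2
for n in ("side","top","wrist"):
    cv2.imwrite(f"pics/{n}0.png",cams.camera(n)); p=cams.camera_params(n)
    print(n,{k:(v.tolist() if hasattr(v,'tolist') else v) for k,v in p.items()})
print(readout.get_t(),readout.get_tcp_pos(),readout.get_ee_rot())
E
```

```text
pics
side {'fx': 488.71198203041047, 'fy': 488.71198203041047, 'cx': 312.27951632841996, 'cy': 203.2358435363305, 'distortion': [-0.14154847561425132, 0.0, 0.0, 0.0, 0.0], 'extrinsics': [[0.923204264607721, -0.28605038304722924, 0.2566496915420904, 0.04722681173083106], [-0.3840192220194759, -0.7125994114514943, 0.5871382425958475, -1.0620349482612716], [0.014937299945882023, -0.6406069443563013, -0.7677236611651418, 1.4837981669653597], [0.0, 0.0, 0.0, 1.0]]}
top {'fx': 363.3395938925452, 'fy': 363.3395938925452, 'cx': 319.363569810025, 'cy': 196.35561553182205, 'distortion': [0.008614721692954, 0.0, 0.0, 0.0, 0.0], 'extrinsics': [[0.016745518432674366, -0.9875545006526946, 0.1563831699801091, 0.3388670312771382], [-0.9998061182384929, -0.018159006324238284, -0.007614224989622267, 0.019855550670526398], [0.010359225130156923, -0.15622534599072907, -0.9876671138216455, 1.2498819468253306], [0.0, 0.0, 0.0, 1.0]]}
wrist {'fx': 294.2358898121753, 'fy': 294.2358898121753, 'cx': 321.06053627934904, 'cy': 203.6397813148433, 'distortion': [-0.05216787284072629, 0.0, 0.0, 0.0, 0.0], 'mount': [[0.001109956880547194, -0.9703807304429345, -0.24157815708535768, 0.06587218197028619], [0.9999993667478788, 0.0011219523352145287, 8.790219841607109e-05, -0.0005757245539456113], [0.00018574057797217852, -0.24157810167312757, 0.9703813612659938, -0.17892657584531735], [0.0, 0.0, 0.0, 1.0]]}
0.15 [ 0.26592965 -0.56510908  0.20438426] [-5.77410003e-04  9.75918706e-01  2.18133747e-01 -1.23024506e-04]
```

View pics/top0.png

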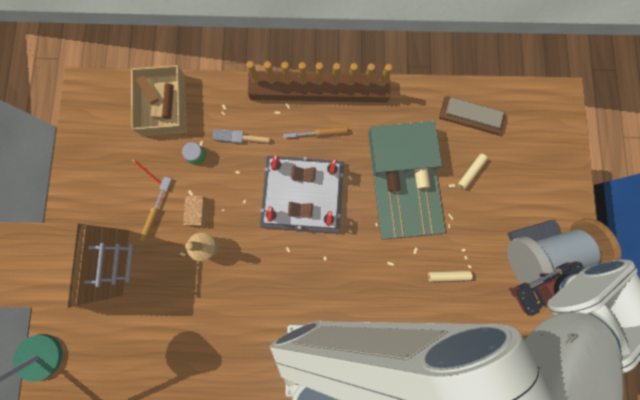

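View pics/side0.png

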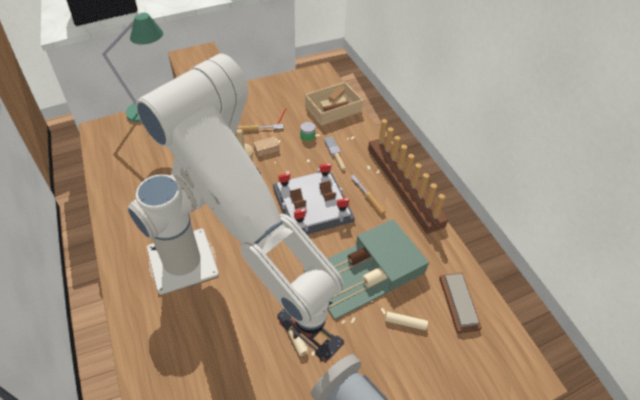

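View pics/wrist0.png

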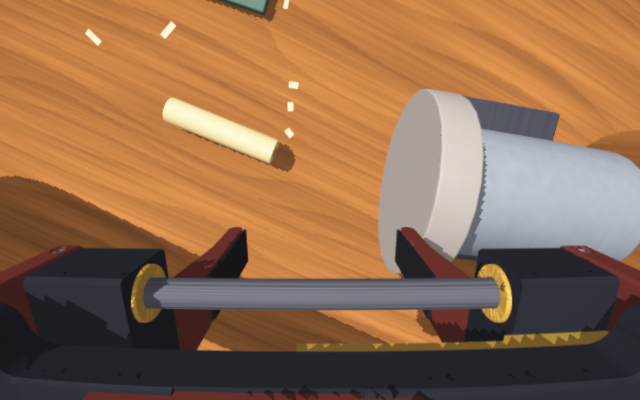

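The top view shows three pale cylinders: one in the rack's right groove (422,180), one loose at (473,171) and one loose at (450,276). The one in the rack is the thickest and sits partly under the roof, as described. I'll confirm that in enlarged crops.

```bash
cat > h.py <<'E'
import numpy as np, cv2
from rig import robot, cams, order, readout
from scipy.spatial.transform import Rotation as R
def rot(q): return R.from_quat([q[1],q[2],q[3],q[0]])
def wristT():
    T=np.eye(4);T[:3,:3]=rot(readout.get_ee_rot()).as_matrix();T[:3,3]=readout.get_tcp_pos();return T
def cam(name):
    p=cams.camera_params(name)
    T=np.array(p["extrinsics"]) if "extrinsics" in p else wristT()@np.array(p["mount"])
    K=np.array([[p["fx"],0,p["cx"]],[0,p["fy"],p["cy"]],[0,0,1]])
    return K,np.array(p["distortion"]),T
def plane(c,uv,z):
    K,d,T=c
    n=cv2.undistortPoints(np.array(uv,float).reshape(-1,1,2),K,d).reshape(-1,2)
    r=np.c_[n,np.ones(len(n))]@T[:3,:3].T; o=T[:3,3]
    return o+r*((z-o[2])/r[:,2])[:,None]
def proj(c,P):
    K,d,T=c; Ti=np.linalg.inv(T)
    return cv2.projectPoints(np.array(P,float).reshape(-1,3),cv2.Rodrigues(Ti[:3,:3])[0],Ti[:3,3],K,d)[0].reshape(-1,2)
def quat(yaw):
    """tool down, tool y axis (jaw) at angle yaw in the world xy plane"""
    y=np.array([np.cos(yaw),np.sin(yaw),0]);z=np.array([0,0,-1.]);x=np.cross(y,z)
    q=R.from_matrix(np.c_[x,y,z]).as_quat();return [q[3],q[0],q[1],q[2]]
E
python3 - <<'E'
import cv2
i=cv2.imread("pics/top0.png")
cv2.imwrite("pics/c1.png",cv2.resize(i[110:250,360:500],None,fx=4.2,fy=4.2,interpolation=cv2.INTER_CUBIC))
cv2.imwrite("pics/c2.png",cv2.resize(i[145:245,250:355],None,fx=6,fy=6,interpolation=cv2.INTER_CUBIC))
E
```

```text
(no output)
```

View pics/c1.png

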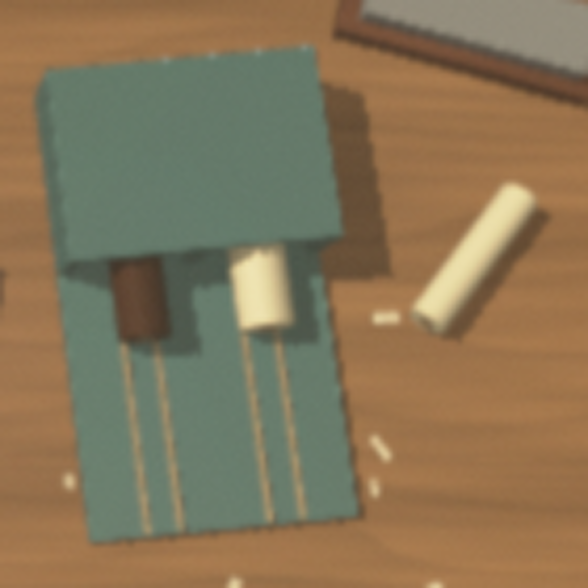

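View pics/c2.png

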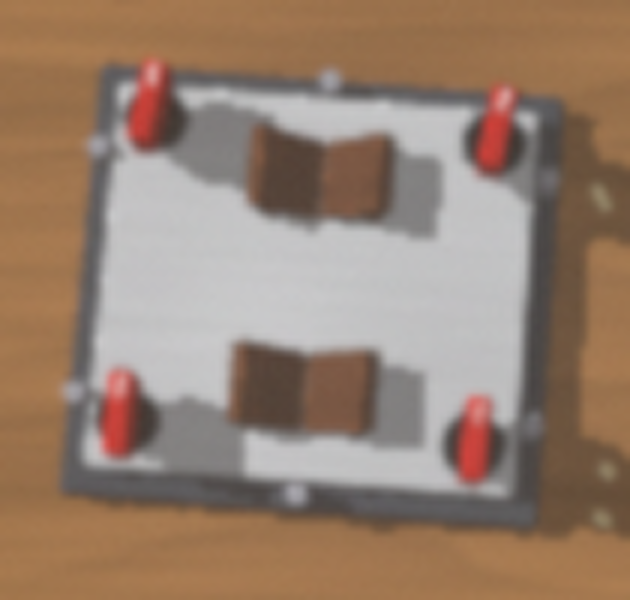

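The crops confirm the rack's pale blank at top-image (422,180). It is about 44 mm wide, while the two loose decoys are clearly slimmer. Next come coarse positions, then refinement with the wrist camera.

```bash
python3 - <<'E'
from h import *
c=cam("top")
f=lambda x,y,x0,y0,s:[x0+(x+.5)/s-.5,y0+(y+.5)/s-.5]
r=lambda x,y:f(x,y,360,110,4.2); g=lambda x,y:f(x,y,250,145,6)
P=plane(c,[r(90,543),r(360,517)],.012);print("board front",P.round(4), np.linalg.norm(P[1]-P[0]))
Q=plane(c,[r(66,262),r(342,235),r(316,46),r(44,72)],.072);print("roof",Q.round(4))
print("blank end top", plane(c,[r(264,328)],.034).round(4))
K=plane(c,[g(148,105),g(495,130),g(475,438),g(121,412)],.091);print("knobs",K.round(4),K.mean(0))
F=plane(c,[g(107,70),g(562,100),g(533,525),g(65,492)],.025);print("base",F.round(4),F.mean(0))
for v in (F[0]-F[3],F[1]-F[2],P[0]-P[1],Q[3]-Q[0],Q[2]-Q[1],K[0]-K[3],K[1]-K[2]): print(np.linalg.norm(v),np.degrees(np.arctan2(v[1],v[0])))
E
```

```text
board front [[ 0.3926 -0.2013  0.012 ]
 [ 0.4175 -0.4206  0.012 ]] 0.22065199463160617
roof [[ 0.6107 -0.1738  0.072 ]
 [ 0.6368 -0.3933  0.072 ]
 [ 0.7936 -0.3777  0.072 ]
 [ 0.7672 -0.1571  0.072 ]]
blank end top [[ 0.5677 -0.3405  0.034 ]]
knobs [[ 0.6332  0.1605  0.091 ]
 [ 0.6229 -0.029   0.091 ]
 [ 0.4541 -0.0203  0.091 ]
 [ 0.4647  0.1688  0.091 ]] [0.54373079 0.06998759 0.091     ]
base [[ 0.6703  0.1929  0.025 ]
 [ 0.6576 -0.0704  0.025 ]
 [ 0.4124 -0.0557  0.025 ]
 [ 0.4263  0.2069  0.025 ]] [0.54163068 0.06842732 0.025     ]
0.24439879125880193 -3.2799617414681084
0.24564555913181452 -3.4250980067766617
0.22065199463160617 96.4593658278902
0.15742188977872595 6.077856262710978
0.15755967459886613 5.686735388024013
0.16870738190947754 -2.8227630190176707
0.16896960937587496 -2.974858892288794
```

```bash
python3 - <<'E'
from h import *
for n,p,y in (("fix",[.52,.07,.30],-93),("rack",[.56,-.335,.27],-83.8)):
    robot.move_to(p,quat(np.radians(y))); robot.sleep(.2)
    T=wristT(); np.save(f"{n}_T.npy",T)
    cv2.imwrite(f"pics/{n}1.png",cams.camera("wrist")); print(readout.get_t(),readout.get_joints().round(2),T[:3,3].round(4))
E
```

```text
2.85 [ 0.11  0.17  1.75 -0.    1.22  1.73] [0.5201 0.0695 0.2999]
4.6083 [-0.56  0.4   1.51  0.    1.23  0.91] [ 0.5605 -0.334   0.2703]
```

View pics/fix1.png

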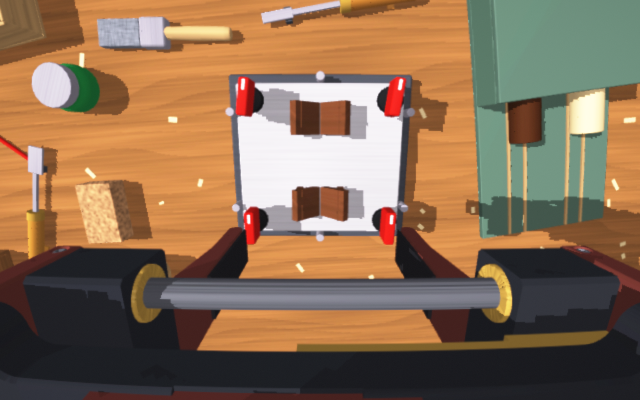

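View pics/rack1.png

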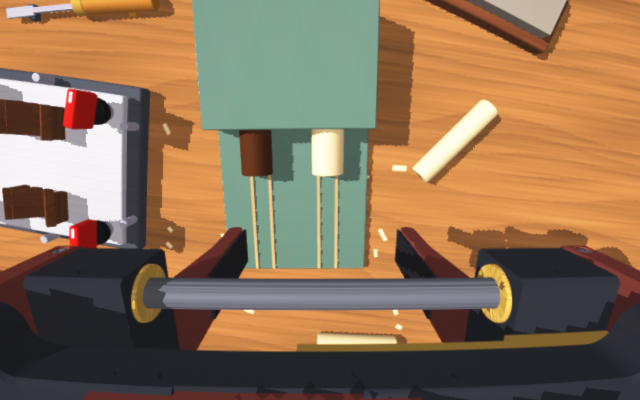

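The fixture view shows four red knobs near (245,97), (396,97), (252,226) and (388,226), with V blocks at (320,117) and (320,204). The rack view shows the pale blank at (328,152), the strips below it, and the roof edge near row 128. I'll measure both.

```bash
cat > m.py <<'E'
from h import *
def camT(n):
    K,d,_=cam("wrist"); return K,d,np.load(f"{n}_T.npy")@np.array(cams.camera_params("wrist")["mount"])
E
python3 - <<'E'
from m import *
# rack
c=camT("rack"); i=cv2.imread("pics/rack1.png"); h=cv2.cvtColor(i,cv2.COLOR_BGR2HSV)
roi=np.zeros(i.shape[:2],np.uint8);roi[120:185,300:360]=1
m=((h[...,2]>150)&(h[...,1]<110)&(h[...,0]>15)&(h[...,0]<40)&(roi>0)).astype(np.uint8)
n,l,s,_=cv2.connectedComponentsWithStats(m);k=1+s[1:,4].argmax();print("blank",s[k])
ys,xs=np.where(l==k)
for r in range(132,180,6): 
    q=xs[ys==r]; 
    if len(q): e=plane(c,[[q.min()-.5,r],[q.max()+.5,r]],.034); print(r,q.min(),q.max(),e.mean(0).round(4),np.linalg.norm(e[1]-e[0]).round(4))
# board front corners, strips: green mask
g=((h[...,0]>60)&(h[...,0]<95)&(h[...,1]>50)).astype(np.uint8)
for r in (200,215,230,250,260):
    row=g[r,200:400]; print(r,[200+j for j in np.where(np.diff(row))[0]])
cv2.imwrite("pics/rk.png",cv2.resize(i[110:275,200:390],None,fx=3.5,fy=3.5,interpolation=cv2.INTER_NEAREST))
# fixture
c=camT("fix"); i=cv2.imread("pics/fix1.png"); h=cv2.cvtColor(i,cv2.COLOR_BGR2HSV)
m=(((h[...,0]<8)|(h[...,0]>172))&(h[...,1]>150)&(h[...,2]>90)).astype(np.uint8)
n,l,s,ce=cv2.connectedComponentsWithStats(m)
for k in range(1,n):
    if s[k,4]>60: print("red",s[k],ce[k])
cv2.imwrite("pics/fx.png",cv2.resize(i[65:245,220:420],None,fx=3.3,fy=3.3,interpolation=cv2.INTER_NEAREST))
E
```

```text
blank [ 311  129   32   56 1518]
132 312 342 [ 0.6248 -0.3344  0.034 ] 0.0426
138 311 342 [ 0.6167 -0.3347  0.034 ] 0.0442
144 311 342 [ 0.6086 -0.3356  0.034 ] 0.0444
150 311 342 [ 0.6004 -0.3366  0.034 ] 0.0446
156 311 342 [ 0.5921 -0.3375  0.034 ] 0.0448
162 311 342 [ 0.5838 -0.3385  0.034 ] 0.045
168 312 342 [ 0.5755 -0.3401  0.034 ] 0.0438
174 313 340 [ 0.5669 -0.3404  0.034 ] 0.0398
200 [np.int64(224), np.int64(249), np.int64(255), np.int64(267), np.int64(273), np.int64(315), np.int64(321), np.int64(333), np.int64(338), np.int64(365)]
215 [np.int64(225), np.int64(251), np.int64(256), np.int64(268), np.int64(273), np.int64(315), np.int64(320), np.int64(333), np.int64(338), np.int64(364)]
230 [np.int64(245), np.int64(251), np.int64(257), np.int64(268), np.int64(274), np.int64(315), np.int64(321), np.int64(332), np.int64(338), np.int64(364)]
250 [np.int64(246), np.int64(253), np.int64(258), np.int64(270), np.int64(275), np.int64(315), np.int64(321), np.int64(332), np.int64(338), np.int64(363)]
260 [np.int64(247), np.int64(253), np.int64(259), np.int64(270), np.int64(275), np.int64(315), np.int64(321), np.int64(332), np.int64(338), np.int64(363)]
red [236  76  19  40 570] [244.8877193   97.45964912]
red [384  77  22  40 568] [394.14260563  97.6584507 ]
red [  0 137  28  23 154] [ 13.25324675 148.        ]
red [244 207  16  38 457] [251.92560175 225.61487965]
red [379 208  17  37 480] [386.91666667 226.025     ]
red [606 267  34  21 141] [624.29078014 277.56028369]
```

View pics/rk.png

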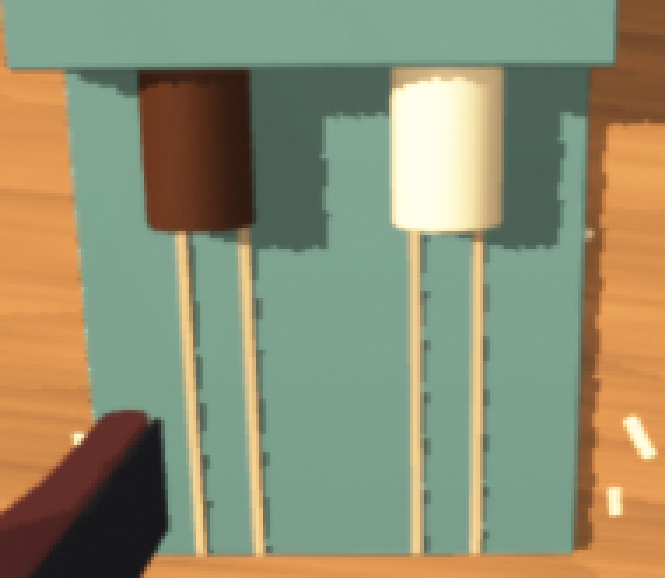

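View pics/fx.png

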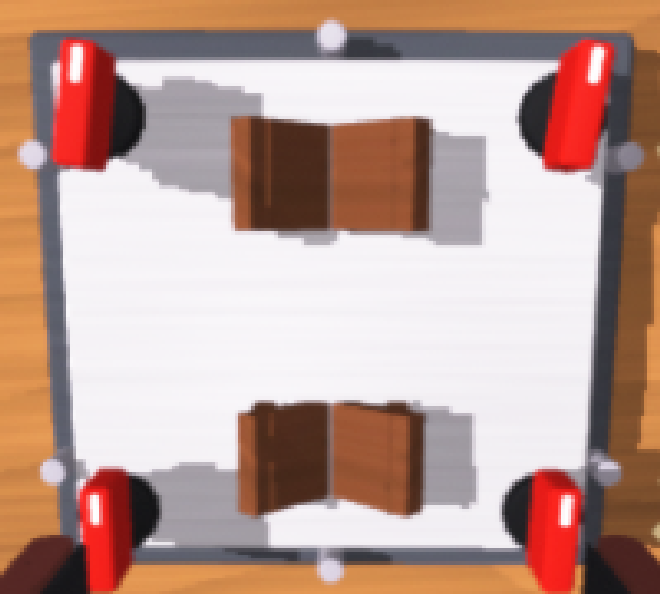

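```bash
python3 - <<'E'
from m import *
c=camT("rack")
S=plane(c,[[318,200],[318.2,260],[336,200],[335.2,260]],.0135);print(S.round(4))
a=(S[0]+S[2])/2;b=(S[1]+S[3])/2;print("strip mid",a.round(4),b.round(4),np.degrees(np.arctan2(*(a-b)[1::-1])))
f=lambda x,y,x0,y0,s:[x0+(x+.5)/s-.5,y0+(y+.5)/s-.5]
k=lambda x,y:f(x,y,200,110,3.5); g=lambda x,y:f(x,y,220,65,3.3)
print("front right corner,R edge",plane(c,[k(574,552),k(165,553)],.012).round(4))
print("roof edge lower front L,R", plane(c,[k(6,66),k(616,63)],.072).round(4))
c=camT("fix")
A=plane(c,[g(330,125),g(330,230),g(330,403),g(330,507)],.046);print("apex",A.round(4),A.mean(0).round(4)); v=A[0]-A[3];print(np.degrees(np.arctan2(v[1],v[0])),[np.linalg.norm(A[j]-A[j+1]).round(4) for j in range(3)])
W=plane(c,[g(232,116),g(431,118),g(424,411),g(238,411)],.077);print("tops",W.round(4),W.mean(0))
B=plane(c,[g(30,32),g(632,32),g(592,564)],.025);print("base",B.round(4), (B[0]+B[2])/2); v=B[0]-B[1];print(np.degrees(np.arctan2(v[1],v[0]))-90,np.linalg.norm(v),np.linalg.norm(B[1]-B[2]))
p=np.array([.5425,.0695]);
for n,uv in (("k+x+y",[(76,62),(70,160)]),("",[(597,62),(570,160)]),("",[(95,510),(106,585)]),("",[(566,510),(556,585)])): pass
# top-face of red bars: highlight centres and top-face outline ends
for e in ([(77,40),(82,130)],[(600,42),(580,135)],[(93,484),(97,580)],[(568,484),(560,580)]):
    print(plane(c,[g(*q) for q in e],.105).round(4).tolist())
E
```

```text
[[ 0.5231 -0.3328  0.0135]
 [ 0.4247 -0.3438  0.0135]
 [ 0.5261 -0.3601  0.0135]
 [ 0.4277 -0.371   0.0135]]
strip mid [ 0.5246 -0.3465  0.0135] [ 0.4262 -0.3574  0.0135] 6.357912803262389
front right corner,R edge [[ 0.4192 -0.4187  0.012 ]
 [ 0.3974 -0.2298  0.012 ]]
roof edge lower front L,R [[ 0.6125 -0.1762  0.072 ]
 [ 0.637  -0.3934  0.072 ]]
apex [[0.6242 0.0667 0.046 ]
 [0.5805 0.0691 0.046 ]
 [0.5041 0.0731 0.046 ]
 [0.455  0.0757 0.046 ]] [0.5409 0.0712 0.046 ]
-3.041442385367252 [np.float64(0.0438), np.float64(0.0765), np.float64(0.0492)]
tops [[0.627  0.1052 0.077 ]
 [0.6221 0.0268 0.077 ]
 [0.5044 0.0333 0.077 ]
 [0.5085 0.1116 0.077 ]] [0.56550718 0.06919722 0.077     ]
base [[ 0.6731  0.1965  0.025 ]
 [ 0.6593 -0.0681  0.025 ]
 [ 0.4122 -0.0523  0.025 ]] [0.54265378 0.07209559 0.025     ]
-2.9894777762367255 0.2650512038919712 0.24757191450782753
[[0.6538, 0.1568, 0.105], [0.6224, 0.1582, 0.105]]
[[0.6433, -0.0327, 0.105], [0.611, -0.0253, 0.105]]
[[0.4873, 0.1688, 0.105], [0.4464, 0.1719, 0.105]]
[[0.4774, -0.0212, 0.105], [0.4365, -0.0182, 0.105]]
```

```bash
cat >> m.py <<'E'
RY=np.radians(6.3); u=np.array([np.cos(RY),np.sin(RY),0])
FY=np.radians(-3.0); FC=np.array([.5423,.0708,0])
def st(s): print(s,"t",round(readout.get_t(),2),"tcp",readout.get_tcp_pos().round(4),"F",readout.get_contact_force().round(1),"gap",round(readout.get_finger_gap(),3))
E
python3 - <<'E'
from m import *
q=quat(RY-np.pi/2)
G=np.array([.590,-.3385,.037])
robot.command_gripper(.75)
robot.move_to(G+[0,0,.08],q); robot.servo_line(G,q,speed=.1); st("at")
robot.command_gripper(0.3); st("grip")
robot.servo_line(G-.14*u,q,speed=.08); st("drawn")
robot.command_gripper(.75); robot.sleep(.2); st("open")
robot.servo_line(G-.14*u+[0,0,.2],q,speed=.25)
robot.sleep(.2);T=wristT(); np.save("dr_T.npy",T); cv2.imwrite("pics/dr.png",cams.camera("wrist")); st("")
E
```

```text
at t 6.78 tcp [ 0.5904 -0.3388  0.0375] F [ 0.7 -0.3  0.9] gap 0.75
grip t 7.55 tcp [ 0.59   -0.3385  0.037 ] F [-0.1  0.2 -0.2] gap 0.302
drawn t 9.45 tcp [ 0.4512 -0.3539  0.037 ] F [ 0.2 -0.6 -0.6] gap 0.297
open t 10.43 tcp [ 0.4509 -0.3539  0.037 ] F [ 0.8 -0.1 -0.1] gap 0.751
 t 11.62 tcp [ 0.4504 -0.3535  0.2357] F [-0.8  0.8 -0.1] gap 0.749
```

View pics/dr.png

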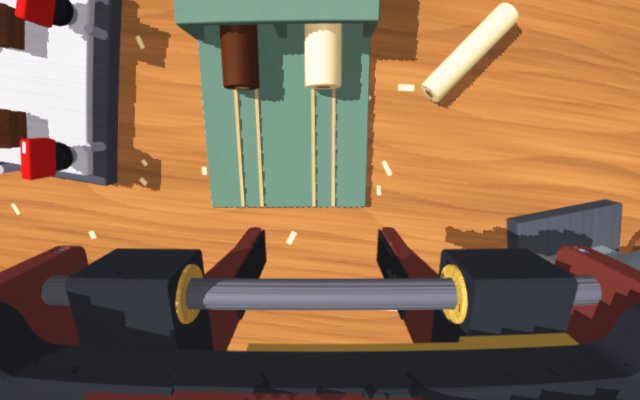

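The blank at (323,57) hasn't moved: the fingers closed to 0.30 without meeting it. I'll re-measure its end from this view.

```bash
python3 - <<'E'
from m import *
c=camT("dr"); i=cv2.imread("pics/dr.png")
cv2.imwrite("pics/dr2.png",cv2.resize(i[0:215,180:390],None,fx=2.8,fy=2.8,interpolation=cv2.INTER_NEAREST))
print(plane(c,[[322,90],[306,70],[340,70],[306,40],[341,40]],.034).round(4))
print("board corners",plane(c,[[214,207],[369,207]],.012).round(4))
s=cams.camera("side"); cv2.imwrite("pics/s2.png",s); cv2.imwrite("pics/s2c.png",cv2.resize(s[200:360,250:450],None,fx=4,fy=4,interpolation=cv2.INTER_CUBIC)[:600])
E
```

```text
[[ 0.5634 -0.3408  0.034 ]
 [ 0.5842 -0.319   0.034 ]
 [ 0.5888 -0.3598  0.034 ]
 [ 0.6178 -0.3156  0.034 ]
 [ 0.6224 -0.3569  0.034 ]]
board corners [[ 0.3934 -0.2051  0.012 ]
 [ 0.418  -0.4241  0.012 ]]
```

View pics/dr2.png

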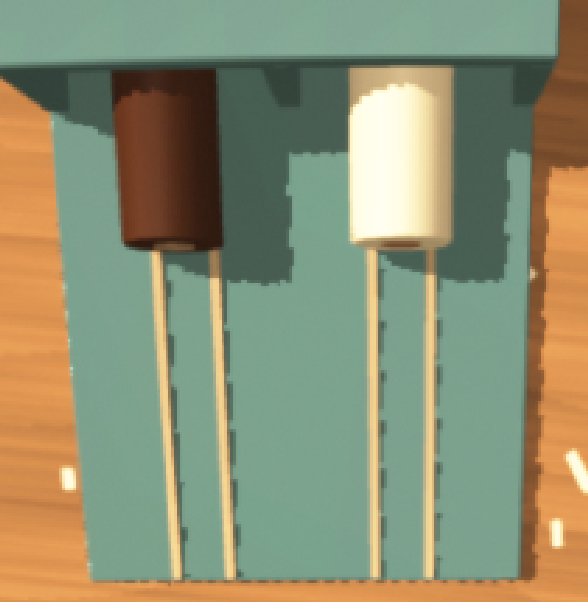

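View pics/s2c.png

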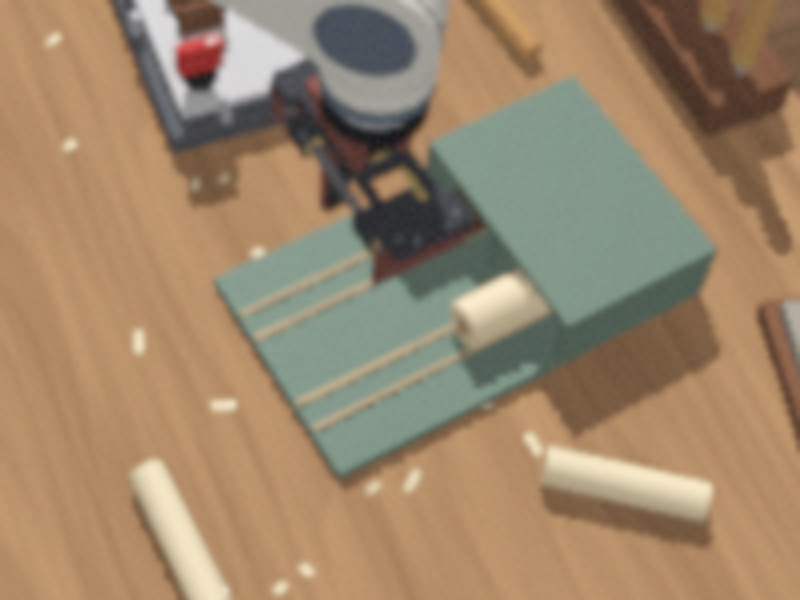

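The blank's end is at x≈0.563, so the jaws straddled it. Perhaps an opening of 0.30 is still wider than 44 mm. I'll go back, close fully and look.

```bash
python3 - <<'E'
from m import *
q=quat(RY-np.pi/2)
G=np.array([.590,-.3385,.037])
robot.move_to(G+[0,0,.08],q); robot.servo_line(G,q,speed=.1); st("at")
cv2.imwrite("pics/w3a.png",cams.camera("wrist")[100:,150:490])
robot.command_gripper(0.0); st("grip")
cv2.imwrite("pics/w3.png",cams.camera("wrist")[100:,150:490])
E
```

```text
at t 13.39 tcp [ 0.5905 -0.3388  0.0375] F [-0.5 -0.   0.4] gap 0.749
grip t 14.52 tcp [ 0.5911 -0.3393  0.0386] F [-0.9 -0.1  8.5] gap 0.004
```

View pics/w3.png

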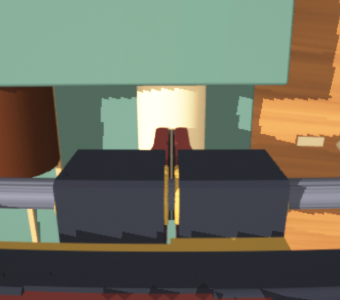

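View pics/w3a.png

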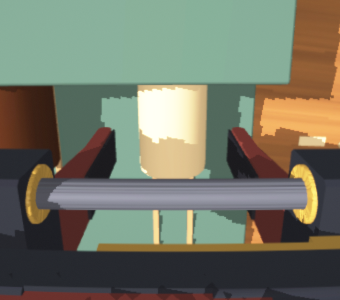

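The jaws shut fully with about 8.5 N upward, so they seem to be closing over the top of the blank. I'll look from the side.

```bash
python3 - <<'E'
from m import *
s=cams.camera("side"); cv2.imwrite("pics/s3c.png",cv2.resize(s[200:330,300:450],None,fx=5,fy=5,interpolation=cv2.INTER_CUBIC)[:600])
c=cam("side"); p=readout.get_tcp_pos()
print("TCP px",(proj(c,[p])-[300,200])*5, "tip",(proj(c,[p-[0,0,.019]])-[300,200])*5)
print("blank axis end px",(proj(c,[[.5634,-.341,.034],[.5634,-.341,.056],[.6,-.337,.056]])-[300,200])*5)
s=cams.camera("top"); cv2.imwrite("pics/t3c.png",cv2.resize(s[110:250,360:500],None,fx=4.2,fy=4.2,interpolation=cv2.INTER_CUBIC))
E
```

```text
TCP px [[356.16218339 386.82681355]] tip [[353.14252005 401.06423409]]
blank axis end px [[320.63921941 405.4950154 ]
 [323.84360045 388.83803562]
 [369.05419844 366.65896283]]
```

View pics/s3c.png

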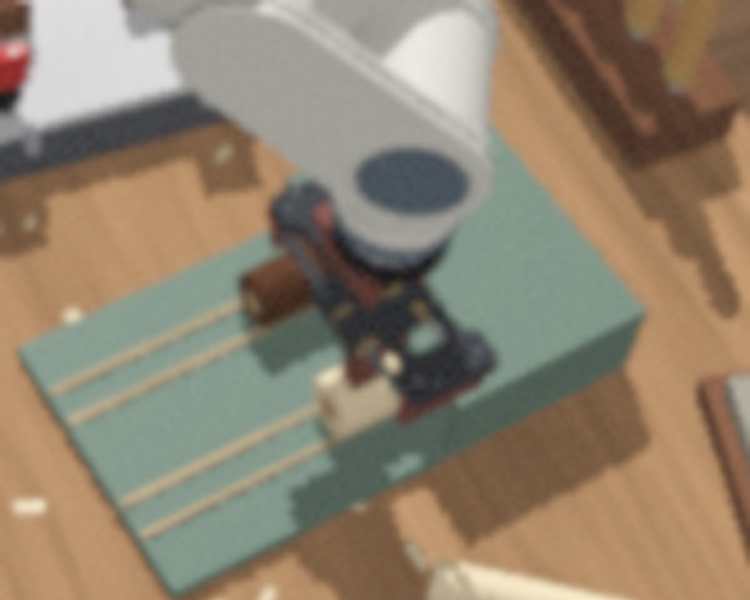

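View pics/t3c.png

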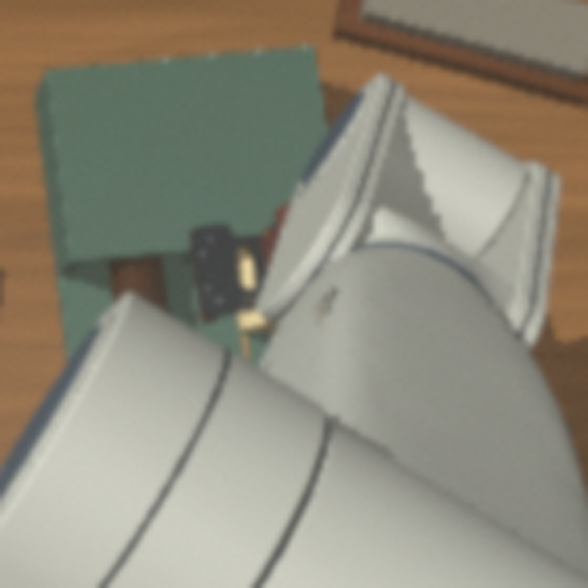

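The tips rest on top of the blank (side crop near 365,375) while the TCP reads z≈0.038. So the real fingertips sit about 17 mm behind the reported TCP, where the spec puts them 19 mm ahead of it. I'll correct for a tool offset of about 36 mm and descend with force checks.

```bash
cat >> m.py <<'E'
OFF=.0365   # real grasp point lies this far behind the reported TCP
E
python3 - <<'E'
from m import *
q=quat(RY-np.pi/2)
G=np.array([.590,-.3385,.0])
robot.servo_line(G+[0,0,.06],q,speed=.15); robot.command_gripper(.75)
for z in (.03,.015,.006,0.):
    robot.servo_line(G+[0,0,z],q,speed=.1); F=readout.get_contact_force(); st(z)
    if abs(F[2])>5: break
else:
    robot.command_gripper(0.3); st("grip")
cv2.imwrite("pics/w4.png",cams.camera("wrist")[100:,150:490])
E
```

```text
0.03 t 16.52 tcp [ 0.5893 -0.3381  0.0286] F [-0.5  0.9  0.7] gap 0.749
0.015 t 16.82 tcp [ 0.5894 -0.3381  0.0141] F [ 0.6  0.2 -0.4] gap 0.748
0.006 t 17.07 tcp [ 0.5896 -0.3382  0.0054] F [0.2 0.8 0.7] gap 0.748
0.0 t 17.32 tcp [ 5.897e-01 -3.384e-01 -4.000e-04] F [-0.6 -0.2  0.6] gap 0.75
grip t 17.8 tcp [ 5.902e-01 -3.388e-01  3.000e-04] F [ 0.2 -2.1  1. ] gap 0.493
```

View pics/w4.png

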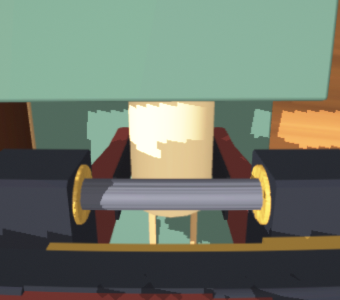

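Gripped: the gap of 0.493 is 43.4 mm, and the picture shows the blank between the fingers. Now I'll draw it out.

```bash
python3 - <<'E'
from m import *
q=quat(RY-np.pi/2)
G=np.array([.590,-.3385,.0])
robot.servo_line(G-.14*u,q,speed=.09); st("drawn")
robot.command_gripper(.75); robot.sleep(.15); st("open")
robot.servo_line(G-.14*u+[0,0,.11],q,speed=.25)
robot.move_to(G-.09*u+[0,0,.17],q)
robot.sleep(.15);T=wristT(); np.save("dr_T.npy",T); cv2.imwrite("pics/dr4.png",cams.camera("wrist")); st("")
E
```

```text
drawn t 19.56 tcp [ 4.508e-01 -3.544e-01  3.000e-04] F [ 3.3 -3.1  6.3] gap 0.495
open t 20.27 tcp [ 4.508e-01 -3.538e-01 -1.000e-04] F [-0.3  0.2 -1.1] gap 0.752
 t 21.47 tcp [ 0.4987 -0.3476  0.1677] F [-0.  -0.4 -0.3] gap 0.749
```

View pics/dr4.png

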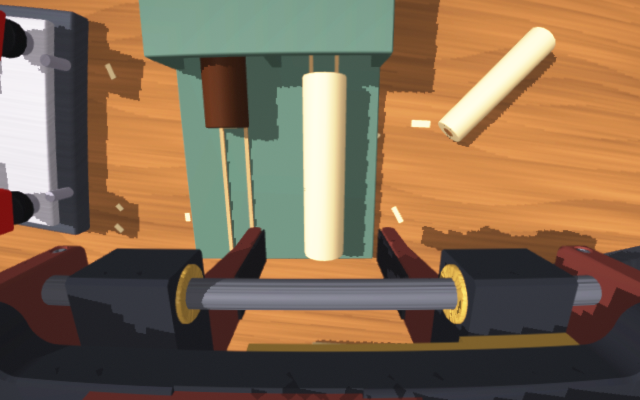

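The blank is fully out from under the roof, running from (324,72) to (323,260). Now its middle.

```bash
python3 - <<'E'
from m import *
c=camT("dr")
a=plane(c,[[325,72]],.056)[0]; b=plane(c,[[323,260]],.034)[0]; b2=plane(c,[[323,255]],.056)[0]
print(a,b,b2,np.linalg.norm((a-b)[:2]),np.linalg.norm((a-b2)[:2]))
l=plane(c,[[302,150],[346.5,150],[304,240],[344,240]],.034);print(l.round(4),(l[0]+l[1])/2,(l[2]+l[3])/2)
E
```

```text
[ 0.61628279 -0.33694859  0.056     ] [ 0.41955477 -0.35735436  0.034     ] [ 0.43553199 -0.35548183  0.056     ] 0.19778349021544017 0.18169846846473534
[[ 0.5413 -0.3215  0.034 ]
 [ 0.5464 -0.3678  0.034 ]
 [ 0.4416 -0.3332  0.034 ]
 [ 0.4466 -0.3782  0.034 ]] [ 0.54386075 -0.34463515  0.034     ] [ 0.44409951 -0.35571527  0.034     ]
```

```bash
python3 - <<'E'
from m import *
q=quat(RY-np.pi/2)
M=np.array([.520,-.3468,0.])
robot.servo_line(M+[0,0,.09],q,speed=.25)
robot.servo_line(M+[0,0,.0],q,speed=.12); st("at")
robot.command_gripper(.3); st("grip")
if readout.get_finger_gap()<.46: raise SystemExit("no grip")
robot.servo_line(M+[0,0,.18],q,speed=.2); st("lift")
qf=quat(FY-np.pi/2)
robot.move_to(FC+[0,0,.16],qf); st("over")
robot.servo_line(FC+[0,0,.055],qf,speed=.12); robot.sleep(.2); st("near")
cv2.imwrite("pics/w5.png",cams.camera("wrist")); 
s=cams.camera("side"); cv2.imwrite("pics/s5c.png",cv2.resize(s[140:260,250:390],None,fx=5,fy=5,interpolation=cv2.INTER_CUBIC)[:600])
E
```

```text
at t 22.85 tcp [ 0.5206 -0.3472  0.0007] F [-0.2  0.8  0.5] gap 0.751
grip t 23.33 tcp [ 0.5204 -0.3472  0.0006] F [-0.9 -0.1  5.6] gap 0.493
lift t 24.38 tcp [ 0.5191 -0.3462  0.1786] F [ 0.2 -0.6 -1.8] gap 0.495
over t 25.93 tcp [0.5426 0.0701 0.16  ] F [ 0.5  0.4 -1.7] gap 0.492
near t 27.15 tcp [0.5428 0.0709 0.0557] F [-0.1  0.2 -1.6] gap 0.5
```

View pics/w5.png

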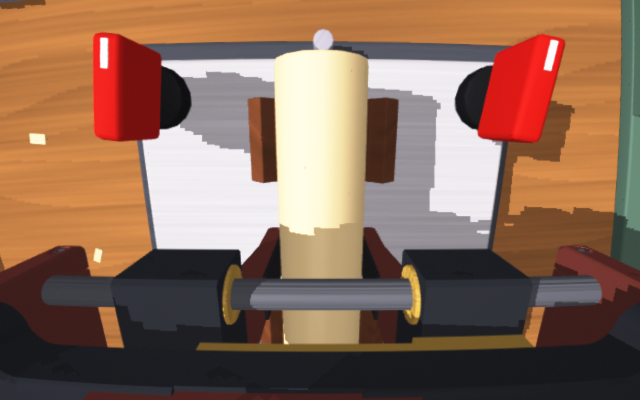

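View pics/s5c.png

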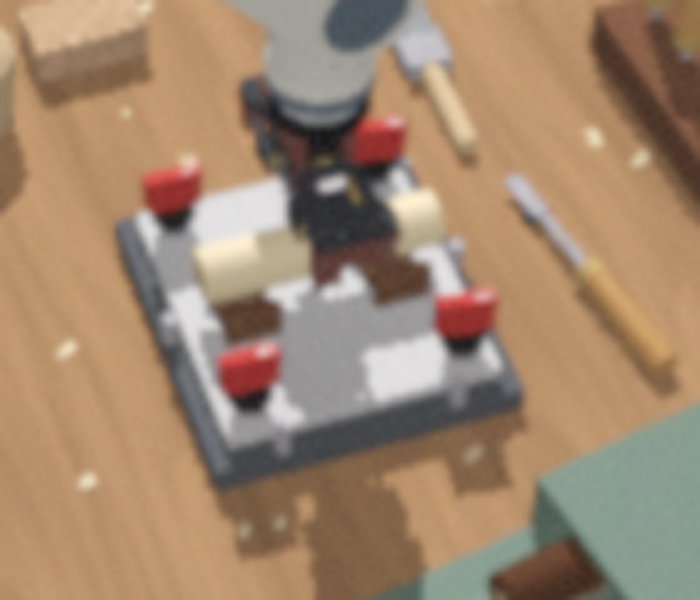

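The blank hangs centred over the V blocks: its axis is at column 322, with the blocks symmetric at 262 and 383. I'll lower it with force feedback.

```bash
python3 - <<'E'
from m import *
qf=quat(FY-np.pi/2)
z=.049
while z>.036:
    robot.servo_line(FC+[0,0,z],qf,speed=.05); robot.sleep(.05)
    F=np.mean([readout.get_contact_force() for _ in range(3)],0); print(round(z,4),F.round(1),readout.get_tcp_pos().round(4),readout.get_ft_torque().round(2))
    if F[2]>4: break
    z-=.0015
robot.sleep(.25); st("settled")
E
```

```text
0.049 [-0.2  0.5 -2.1] [0.5421 0.0708 0.0487] [0.03 0.01 0.  ]
0.0475 [-0.3 -0.1 -1.7] [0.5423 0.0708 0.0475] [ 0.05 -0.03  0.  ]
0.046 [-0.8  0.6 -2. ] [0.5423 0.0708 0.046 ] [ 0.04  0.   -0.05]
0.0445 [-0.2 -0.2 -2.6] [0.5423 0.0708 0.0445] [ 0.04 -0.01  0.01]
0.043 [ 0.  -1.   1.5] [0.5425 0.0707 0.0432] [-0.12  0.07 -0.04]
0.0415 [-1.4 -1.5  6.5] [0.5425 0.0707 0.0419] [-0.12  0.22 -0.04]
settled t 29.32 tcp [0.5426 0.0707 0.0419] F [-2.2 -1.1  6.6] gap 0.495
```

```bash
python3 - <<'E'
from m import *
qf=quat(FY-np.pi/2)
robot.command_gripper(.75); robot.sleep(.2); st("rel")
robot.servo_line(FC+[0,0,.17],qf,speed=.2)
robot.move_to(FC+[0.03,0,.24],quat(FY+np.pi/2)); robot.sleep(.15)
np.save("k_T.npy",wristT()); cv2.imwrite("pics/k.png",cams.camera("wrist")); st("");print(readout.get_joints().round(2))
E
```

```text
rel t 30.07 tcp [0.5423 0.0708 0.0415] F [0.  1.1 0.5] gap 0.749
 t 33.73 tcp [0.5722 0.0708 0.24  ] F [0.1 1.3 0.3] gap 0.752
[ 0.1   0.31  1.71  0.    1.12 -1.42]
```

View pics/k.png

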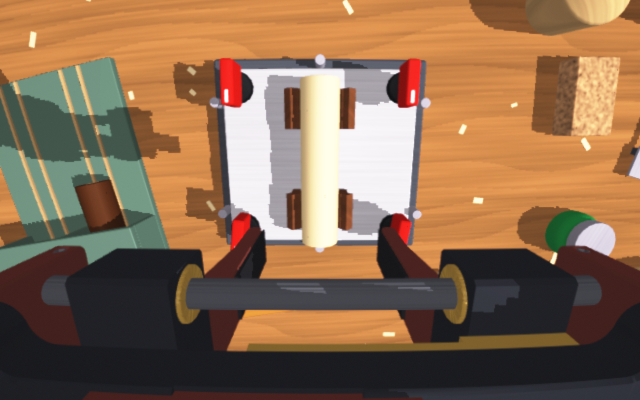

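The blank sits centred in the V blocks: axis at column 320, ends at rows 75 and 246, between the blocks. Now knob A in the first round, checking forces.

```bash
cat >> m.py <<'E'
KN=dict(a=(.085,.095),b=(-.085,.095),c=(-.085,-.095),d=(.085,-.095))
def kpos(n,z):
    x,y=KN[n];c,s=np.cos(FY),np.sin(FY);return FC+np.array([c*x-s*y,s*x+c*y,z])
def kq(th): return quat(FY+np.pi/2-th)
ZK=.0575; ZT=.098
def turn(n,t0,t1,rel=0.42):
    robot.move_to(kpos(n,ZT),kq(t0))
    z=ZK-.0055*t0
    robot.servo_line(kpos(n,z),kq(t0),speed=.15)
    robot.command_gripper(0.0); st(n+" grip")
    print(" M",readout.get_ft_torque().round(2))
    robot.move_to(kpos(n,ZK-.0055*t1),kq(t1)); robot.sleep(.1); st(n+" turned")
    q=rot(readout.get_ee_rot()).as_matrix()[:,1]; print(" M",readout.get_ft_torque().round(2),"theta",round((FY+np.pi/2-np.arctan2(q[1],q[0])+np.pi/2)%np.pi-np.pi/2,3))
    robot.command_gripper(rel)
    robot.servo_line(kpos(n,ZT),kq(t1),speed=.2); st(n+" up")
E
python3 - <<'E'
from m import *
for n in KN: print(n,kpos(n,.091))
robot.move_to(kpos("a",ZT+.02),kq(.08)); robot.command_gripper(.42); st("")
turn("a",.08,.6)
np.save("k2_T.npy",wristT()); cv2.imwrite("pics/k2.png",cams.camera("wrist")); 
s=cams.camera("side"); cv2.imwrite("pics/s6c.png",cv2.resize(s[140:260,250:390],None,fx=5,fy=5,interpolation=cv2.INTER_CUBIC)[:600])
E
```

```text
a [0.63215543 0.16122125 0.091     ]
b [0.46238841 0.17011836 0.091     ]
c [ 0.45244457 -0.01962125  0.091     ]
d [ 0.62221159 -0.02851836  0.091     ]
 t 35.06 tcp [0.6321 0.1612 0.1181] F [0.1 0.6 0.1] gap 0.416
a grip t 36.22 tcp [0.6327 0.1606 0.0581] F [-1.  -4.4  5.8] gap 0.158
 M [-0.72  0.01 -0.17]
a turned t 36.88 tcp [0.6328 0.1605 0.0554] F [-1.4 -5.2  7.5] gap 0.154
 M [-0.96  0.05 -0.2 ] theta 0.6
a up t 37.82 tcp [0.6329 0.1614 0.099 ] F [ 0.1 -0.6 -0.4] gap 0.421
```

View pics/k2.png

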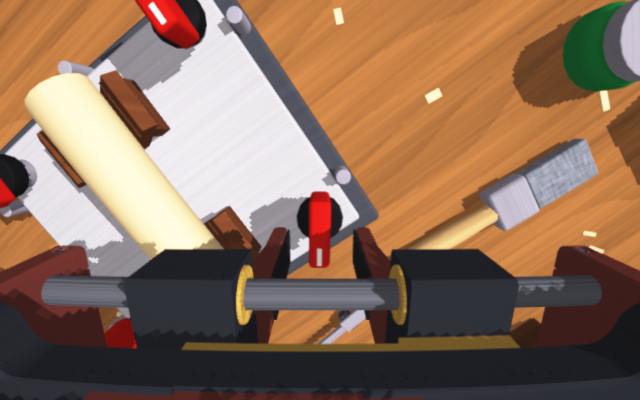

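View pics/s6c.png

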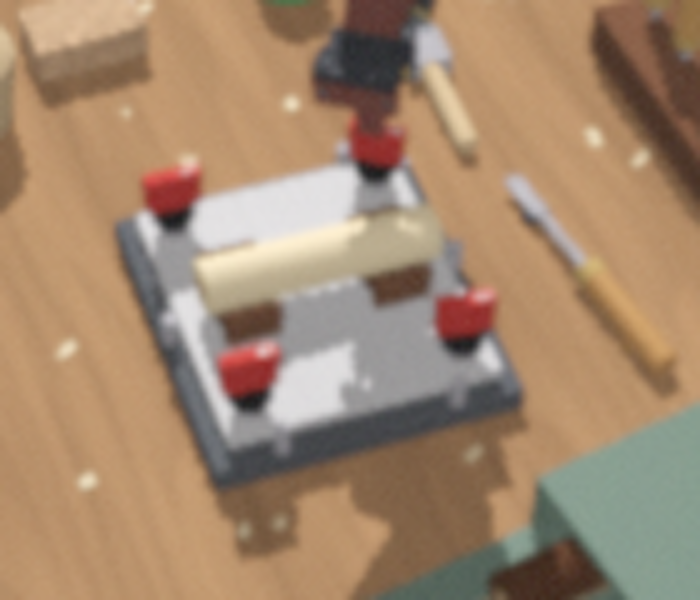

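Knob A is aligned with the jaws (bar vertical at column 319), so it sits at about 0.6 rad. Next come C, B and D in the first round.

```bash
python3 - <<'E'
from m import *
for n in "cbd":
    turn(n,.08,.6)
    cv2.imwrite(f"pics/r1{n}.png",cams.camera("wrist"))
s=cams.camera("side"); cv2.imwrite("pics/s7c.png",cv2.resize(s[140:260,250:390],None,fx=5,fy=5,interpolation=cv2.INTER_CUBIC)[:600])
v=[cv2.imread(f"pics/r1{n}.png")[60:320,220:420] for n in "cbd"]
cv2.imwrite("pics/r1.png",np.hstack(v))
E
```

```text
c grip t 39.83 tcp [ 0.453  -0.0198  0.0575] F [ 0.6 -1.9  2.8] gap 0.16
 M [-0.22 -0.09  0.12]
c turned t 40.49 tcp [ 0.4528 -0.02    0.0546] F [-1.4 -4.5  5.2] gap 0.158
 M [-0.92  0.01  0.06] theta 0.599
c up t 41.42 tcp [ 0.453  -0.0196  0.0987] F [-0.2 -0.7 -0.7] gap 0.421
b grip t 43.23 tcp [0.4627 0.17   0.0574] F [ 1.  -4.   4.1] gap 0.157
 M [-0.52 -0.1   0.11]
b turned t 43.9 tcp [0.4627 0.1701 0.0544] F [ 0.2 -2.7  5.4] gap 0.162
 M [-0.56 -0.24  0.09] theta 0.599
b up t 44.83 tcp [0.463  0.1703 0.0987] F [-0.  -0.3 -0.1] gap 0.421
d grip t 46.79 tcp [ 0.6227 -0.0292  0.058 ] F [-0.6 -4.3  6.3] gap 0.161
 M [-0.66  0.14 -0.16]
d turned t 47.46 tcp [ 0.6227 -0.0296  0.0553] F [-3.2 -6.3  7.3] gap 0.162
 M [-1.07  0.26 -0.21] theta 0.6
d up t 48.39 tcp [ 0.6229 -0.0285  0.0989] F [-0.8  0.2  0.3] gap 0.418
```

View pics/r1.png

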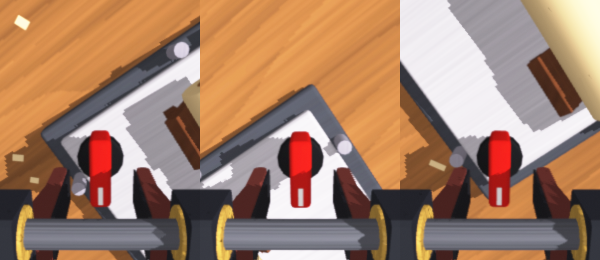

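View pics/s7c.png

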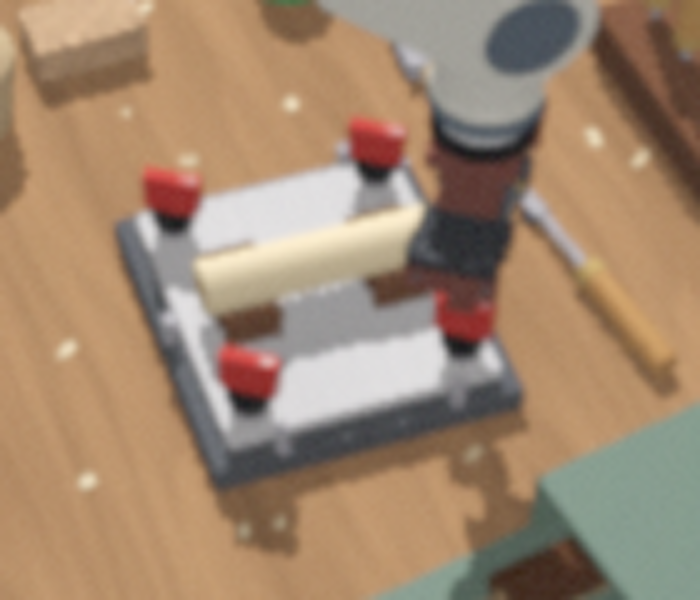

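All four bars line up with the jaws at about 0.6 rad, and the blank is undisturbed. Second round: D, B, then A, C, which is still crosswise and starts where the arm is.

```bash
python3 - <<'E'
from m import *
for n in "dbac":
    turn(n,.6,1.12)
    cv2.imwrite(f"pics/r2{n}.png",cams.camera("wrist"))
v=[cv2.imread(f"pics/r2{n}.png")[60:320,220:420] for n in "dbac"]
cv2.imwrite("pics/r2.png",np.hstack(v))
robot.servo_line(kpos("c",.16),kq(1.12),speed=.3); st("")
cv2.imwrite("pics/t9.png",cams.camera("top")[130:260,230:450])
s=cams.camera("side"); cv2.imwrite("pics/s9c.png",cv2.resize(s[140:260,250:390],None,fx=5,fy=5,interpolation=cv2.INTER_CUBIC)[:600])
E
```

```text
d grip t 49.67 tcp [ 0.6222 -0.0292  0.0551] F [-3.  -3.8  6.1] gap 0.161
 M [-0.75  0.39 -0.17]
d turned t 50.33 tcp [ 0.6223 -0.0294  0.0526] F [-3.2 -4.5  9.3] gap 0.159
 M [-0.83  0.65  0.43] theta 1.119
d up t 51.28 tcp [ 0.6229 -0.0285  0.0989] F [-0.7  0.2  0.3] gap 0.423
b grip t 53.26 tcp [0.4628 0.1701 0.0548] F [-1.3 -2.   6.1] gap 0.161
 M [-0.35 -0.04  0.15]
b turned t 53.92 tcp [0.4629 0.1702 0.0521] F [-1.1 -1.5  8.2] gap 0.158
 M [-0.37  0.1   0.23] theta 1.119
b up t 54.88 tcp [0.4629 0.1703 0.0986] F [-0.3  0.  -0.3] gap 0.422
a grip t 56.57 tcp [0.6323 0.1609 0.0551] F [-1.4 -1.6  6.4] gap 0.157
 M [-0.44  0.32 -0.15]
a turned t 57.23 tcp [0.6325 0.161  0.0525] F [-1.6 -1.6  6.5] gap 0.159
 M [-0.38  0.31  0.43] theta 1.119
a up t 58.18 tcp [0.6328 0.1614 0.0989] F [-0.1 -0.3 -0.5] gap 0.421
c grip t 60.16 tcp [ 0.4527 -0.0199  0.0548] F [-1.7 -2.5  7.3] gap 0.154
 M [-0.58  0.16  0.1 ]
c turned t 60.83 tcp [ 0.4526 -0.0201  0.0521] F [-2.8 -4.5  9.5] gap 0.161
 M [-0.79  0.34  0.28] theta 1.119
c up t 61.77 tcp [ 0.453  -0.0196  0.0985] F [ 0.4  0.1 -0.4] gap 0.418
 t 62.18 tcp [ 0.4526 -0.0196  0.16  ] F [-0.4  0.1 -0.1] gap 0.418
```

View pics/r2.png

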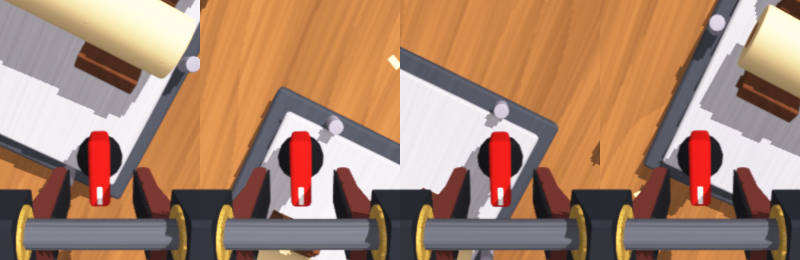

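View pics/s9c.png

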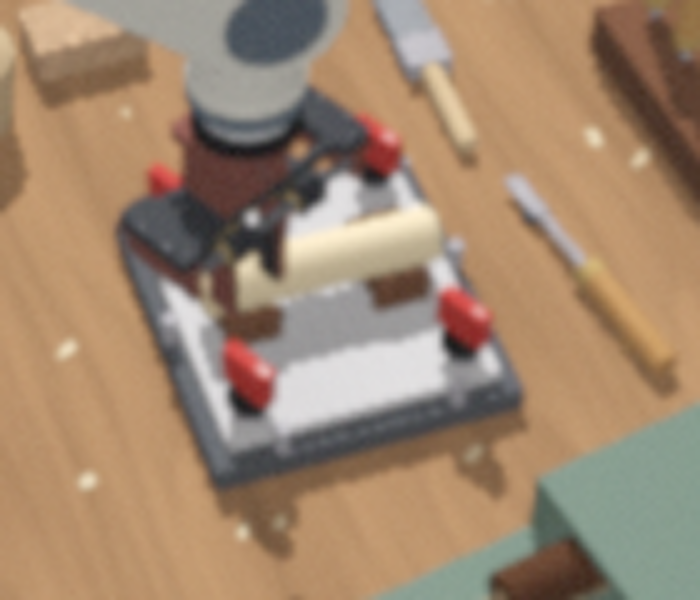

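All four bars are turned, with clamp moments reversing as they reached the stops. One clear view before handing in.

```bash
python3 - <<'E'
from m import *
robot.move_to(FC+[0.03,0,.24],kq(.6)); robot.sleep(.1)
np.save("e_T.npy",wristT()); cv2.imwrite("pics/e.png",cams.camera("wrist")); st("")
E
```

```text
t 63.15 tcp [0.5704 0.0697 0.2384] F [-0.4 -0.4 -0.3] gap 0.419
```

View pics/e.png

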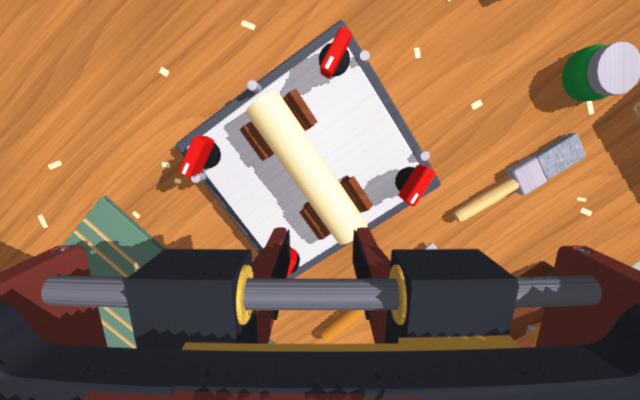

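The blank lies in the groove from (265,97) to (345,237), and the visible knobs all stand about 60° off the groove. Handing in.

```bash
python3 - <<'E'
from m import *
order.finish_job(); print(readout.get_t())
E
```

```text
the job is handed in; nothing more can be done
the job is handed in; nothing more can be done
```

The job is handed in, at about 63 s of the 72 s allowed, with every step carried out; no verdict was reported.

**What I did**
- **Blank:** I drew the pale blank 140 mm out by its end and let it go on the apron. I then took it by its middle, lowered it into the V cradle until it pressed with about 6 N, and released it.
- **Knobs:** I turned them crosswise to about 0.6 rad (A, C, B, D), then to the stops (D, B, A, C).

**Last checks**
- **Knobs:** On all four the wrist turned to 1.12 rad. The twisting moment rose to 0.43 N m on A and D, which shows they hit the stop. It was weaker on B and C (0.23 and 0.28 N m), so I'm less sure those two are hard home.
- **Blank:** The last picture shows it centred in the V blocks. That picture also shows the visible knobs standing about 60° off the groove.
- **Flange:** I did not measure its height or level directly.

**What went wrong:** My first grip missed. The fingertips closed on top of the blank at about 8.5 N and it did not move. They sit about 17 mm behind the reported TCP, not 19 mm ahead of it as specified, so I corrected by about 36 mm from then on.

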